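# Peel off one lamp tray and hold it over the carton

### The arm

A 6-joint arm with a two-finger parallel gripper is mounted at the origin on the work surface. World frame = base frame: x ahead of the robot, y to its left, z up, the work surface at z = 0. Lengths are in m, angles in degrees, forces in N, time in s.
With the tool pointing down it reaches from about 0.275 to 0.85 m from the base axis. Payload 5.2 kg.
Tool frame: the origin (TCP) lies at the very end of the fingers, on their centre line; the grasp point (between the pads) lies 19 mm behind it; z points along the fingers, y is the line along which they close (so a half turn about z gives the same grasp; the last joint's range is limited). The gripper opens to 85 mm and grips with 20 to 120 N. Pads are 22 mm wide; open, the fingers measure 114 mm over their backs; the gripper's body (76 mm by 85 mm) begins 54 mm behind the grasp point. The pads swing forward as they close: fully open they stand 13 mm farther back than shut.
Start: joints at [-78.828, 14.817, 87.949, -0, 77.235, -11.62], TCP at [0.213, -0.507, 0.231] pointing down, gripper open.
Joint ranges: [-179.93, 179.93], [-52.35, 119.4], [10.71, 147.94], [-69.91, 249.91], [12.55, 155.21], [-178.61, 178.61]. Speed limits (degrees/s): [147.25, 147.25, 180, 180, 180, 180].

### API

Orientations are given as [roll, pitch, yaw] about the fixed x, y, z axes, in that order (R = Rz(yaw) Ry(pitch) Rx(roll)).
In Python, from rig import status, vision, robot gives the robot as it stands.
- The arm moves only by the tool move_arm, never from a script. Its arguments are lists of equal length, an entry for each row: "dp": the shift along the tool's x, y, z in normalised numbers (1 is 60 cm), a list of three; "roll": the turn about the tool's z in a scale on which 1.0 is pi/2 rad. A call has 1 to 20 rows; each row is the pose to reach, as a shift and turn from the pose commanded when the call began, along the tool's axes at that moment; what a row does not reach only later rows make up. A row lasts 1/12 s, in which the tool goes at most 41.7 mm and 7.16 degrees, less where a joint would pass 70% of its speed; a pose out of reach is approached as far as the arm can. A call with a gripper value outside its range is refused whole. "grip" is the opening, from 0 (shut) to 1 (fully open), set as the call begins (left out, the last holds). The fingers move at their own pace and stop on an object; the grip force is fixed at half the most. Time passes only in rows, so rows that repeat a pose let the fingers close. It gives the time, the measured TCP pose, the force, the opening and the grip force at its end, in the units of the state.
- status.observe(): the state, without advancing time (a new reading comes with each control period).
- vision.snapshot(name): name is "scene" or "top"; returns a dict with "frame" (420x560x3 uint8, blue, green, red), "range_z" (420x560 float32, m along the optical axis (not along the pixel's ray), 0 where there is no reading), "fx", "fy", "cx", "cy" (pixels), "k1" (the pictures are not rectified: a ray, as slopes to the right and down, at radius r is drawn at 1 + k1 r^2 times it, then the intrinsics apply), "rvec" (rotation vector, rad) and "tvec" (3), from world to camera coordinates, as OpenCV has them. Camera axes: x right, y down, z forward; pixel columns grow to the right and rows downward; lengths in m; the calibration is good to about 2 mm. A picture is of the moment at which its call begins.
- robot.finish_job(): hands the job in; it is judged then, once.
The state is a dict: "time_s": time; "joints": joint angles; "dq": joint speeds; "joint_efforts": joint torques, N m; "eef_pos": TCP position; "tcp_rot": TCP orientation; "contact_force": force on the tool from outside, world axes, zero at the start; "moment": the same for the moment, N m; "gripper_width": finger opening in m; "grip_force": force on a finger pad.
Only numpy, scipy, OpenCV 4.12 (cv2) and the standard library are available. Lean on these libraries where they do the work, as an engineer would, in place of code of your own. Each camera call takes 0.05 s, during which the arm holds its last target. There are 200 camera calls.

### The job

Each of the two stacks of nested trays has a sample lamp standing behind it; I need the top tray of the stack that belongs to the large lamp. The trays cling together at the corner opposite the finger tab, so take the tray by its tab and raise that corner first, with the opposite corner still down, until it peels free; the tray beneath stays seated, and the other stack and both lamps are left alone. Finish while holding the tray by the tab, level and still, centred over the open carton, its underside at least 10 cm above the table and touching nothing else.

Things in the scene. Friction and masses are not known exactly. Their poses are not given: they have to be found in the camera images.
- tray_a: top tray of the left (+y) stack: white formed plastic, loose, 150 g, open side up, rim 184 (its x) x 136 (its y) mm, 36 mm deep, walls tapered 15 degrees. Rim 16 mm wide, skirt to 14 mm below rim top; rests on the rim of the tray beneath, 2 mm play. Origin: centre of the pan's underside, z up; rim top at z 36. A finger tab stands on its (-x, +y) corner, the only one on the stack
- tab_a (a point): grip point on the tab of tray_a, at (-77, 53, 58) mm in the tray's frame. The tab is an upright plate across the corner, 10 mm thick, 30 wide, 32 high above the rim (z 36 to 68); its thickness runs along (-1, 1, 0) of the tray's frame: close the fingers along that, from above, one finger outside the corner, one over the tray
- far_a (a point): clinging corner of tray_a, diagonal to the tab: lower outer edge of the skirt, (90, -66, 22) mm in the tray's frame. 35 mm from it a rib under the rim is gripped with about 3 N, over 5 mm of height, by the tray beneath. A straight pull brings that tray along. Tilt the top tray about this point, tab corner rising: it is free by 0.25 rad (tab up 55 mm), then comes away
- under_a: the next tray beneath tray_a: same shape without tab, loose, about 230 g, resting by its weight in the stack, its origin (centre of the pan's underside) 42 mm above the stack's; it must stay seated
- stack_a: the left (+y) stack's lower three nested trays, fixed to the table. Origin: centre of the footprint on the table; yaw as the trays above. Whole stack: rim top 92 mm above the table, tab top 124 mm
- tray_b: top tray of the right (-y) stack: white formed plastic, loose, 150 g, open side up, rim 184 (its x) x 136 (its y) mm, 36 mm deep, walls tapered 15 degrees. Rim 16 mm wide, skirt to 14 mm below rim top; rests on the rim of the tray beneath, 2 mm play. Origin: centre of the pan's underside, z up; rim top at z 36. A finger tab stands on its (-x, +y) corner, the only one on the stack
- tab_b (a point): grip point on the tab of tray_b, at (-77, 53, 58) mm in the tray's frame. The tab is an upright plate across the corner, 10 mm thick, 30 wide, 32 high above the rim (z 36 to 68); its thickness runs along (-1, 1, 0) of the tray's frame: close the fingers along that, from above, one finger outside the corner, one over the tray
- far_b (a point): clinging corner of tray_b, diagonal to the tab: lower outer edge of the skirt, (90, -66, 22) mm in the tray's frame. 35 mm from it a rib under the rim is gripped with about 3 N, over 5 mm of height, by the tray beneath. A straight pull brings that tray along. Tilt the top tray about this point, tab corner rising: it is free by 0.25 rad (tab up 55 mm), then comes away
- under_b: the next tray beneath tray_b: same shape without tab, loose, about 230 g, resting by its weight in the stack, its origin (centre of the pan's underside) 42 mm above the stack's; it must stay seated
- stack_b: the right (-y) stack's lower three nested trays, fixed to the table. Origin: centre of the footprint on the table; yaw as the trays above. Whole stack: rim top 92 mm above the table, tab top 124 mm
- lamp_large: sample lamp, large: aluminium reflector lamp standing face down with its brass cap up, 95 mm across, 115 mm high; origin: centre of its face on the table. It stands beyond (+x of) one of the stacks, to show which lamps those trays are for; left or right changes
- lamp_small: sample lamp, small: same kind, 50 mm across, 78 mm high, standing beyond the other stack; origin: centre of its face on the table
- carton: open shallow cardboard carton between the two stacks, fixed, 220 (x) x 160 (y) x 50 mm high, empty; origin: centre of its underside on the table
Things that resemble listed ones, but are neither listed nor needed, are in the scene too. Leave any pink look-alike of the under_a alone. What is shaped like the stack_b but turquoise is not meant.

How it is judged:
By the outcome, as a careful person would: the job done as asked, in the order asked, and still so for the second after the job is handed in, while the arm keeps its last pose, push and grip.
It also fails if it takes over 43 s, if anything falls off the work surface, if the arm or the gripper's body presses on something with over 40 N, if the wrist force passes 120 N, or if a joint passes its speed limit or range.

## Working session

There is one attempt and no reset: what is moved stays moved. The work goes in short steps, Python scripts to look and compute and a tool call to move; the robot and the scene stay as the last step left them, time stands still between calls to the robot, and variables do not carry over. Pictures are saved under pics/ and viewed, at most 10 in all, crops included, and the job is handed in when it is done.

Besides the shell and the picture viewer there is one more tool, called after "Call:" by a JSON object that holds its "op" and its "data", one argument or row to a line. move_arm: Moves the arm, as the interface text tells. Its arguments: {"type":"object","properties":{"dp":{"type":"array","items":{"type":"array","items":{"type":"number"}}},"roll":{"type":"array","items":{"type":"number"}},"grip":{"type":"number"}},"required":["dp","roll"]}

```bash
mkdir -p pics; ls
python3 - <<'E'
from rig import status, vision
import cv2,numpy as np
print(status.observe())
for n in("scene","top"):
    s=vision.snapshot(n); cv2.imwrite(f"pics/{n}0.png",s["frame"]); np.savez(f"{n}0.npz",**s)
    R=cv2.Rodrigues(np.array(s["rvec"]))[0]; print(n,{k:s[k] for k in("fx","fy","cx","cy","k1")},(-R.T@np.array(s["tvec"])),R.round(2).tolist())
E
```

```text
pics
{'time_s': 0.0, 'joints': array([-7.88275201e+01,  1.48600021e+01,  8.80122606e+01, -6.61524766e-05,
        7.72345862e+01, -1.16175617e+01]), 'dq': array([ 0.02175396,  0.08090691,  0.05539005, -0.07313236, -0.08424187,
       -0.04570777]), 'joint_efforts': array([-5.41457030e-04, -4.46028972e+01, -2.90575844e+01, -3.06343336e-04,
        1.18503871e-02, -1.05676236e-05]), 'eef_pos': array([ 0.21297849, -0.50650799,  0.23045943]), 'tcp_rot': array([-1.79895327e+02, -2.14538498e-02,  2.27900367e+01]), 'contact_force': array([ 0.89929718, -0.80994104,  0.20636017]), 'moment': array([ 0.00111809,  0.04989809, -0.02452379]), 'grip_force': 0.0, 'gripper_width': 0.08572567689800677}
scene {'fx': 497.1073779513958, 'fy': 497.1073779513958, 'cx': 276.61808417073587, 'cy': 214.14669540456484, 'k1': -0.04111956569192374} [ 1.04413963 -0.76806005  0.99391951] [[0.81, 0.58, 0.02], [0.4, -0.55, -0.73], [-0.42, 0.6, -0.68]]
top {'fx': 525.2065488429594, 'fy': 525.2065488429594, 'cx': 278.07598286774197, 'cy': 213.8692390636077, 'k1': -0.009123444748109458} [0.41296711 0.00665484 1.41139213] [[0.03, -1.0, 0.02], [-1.0, -0.03, -0.06], [0.06, -0.02, -1.0]]
```

View pics/scene0.png

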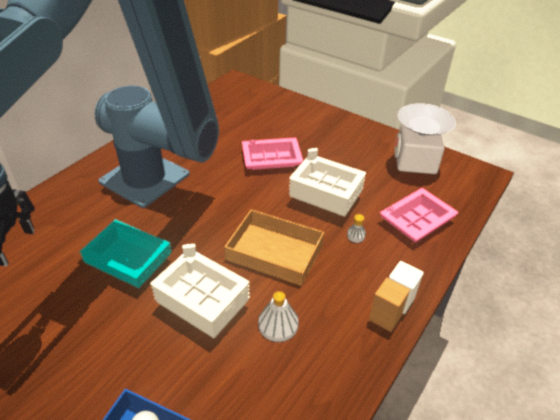

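View pics/top0.png

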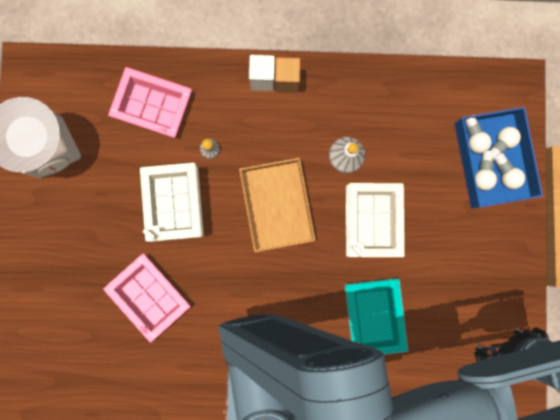

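The large lamp (top view 347,153) stands behind the right (-y) stack at about (376,220), so the target is tray_b. Its tab is at about (357,249) in the top view and (189,251) in the scene view. The carton is at about (278,205). Next I'll enlarge crops to read pixels.

Run:
```python
import cv2,numpy as np
t=cv2.imread("pics/top0.png")[170:270,335:415]; s=cv2.imread("pics/scene0.png")[235:340,145:255]
a=cv2.resize(t,None,fx=5,fy=5,interpolation=cv2.INTER_CUBIC)
b=cv2.resize(s,None,fx=5,fy=5,interpolation=cv2.INTER_CUBIC)
for im,(u0,v0) in((a,(335,170)),(b,(145,235))):
    for u in range(0,im.shape[1],50): cv2.putText(im,str(u0+u//5),(u,10),0,.35,(0,0,255)); cv2.line(im,(u,12),(u,20),(0,0,255))
    for v in range(0,im.shape[0],50): cv2.putText(im,str(v0+v//5),(0,v+4),0,.35,(0,0,255)); cv2.line(im,(24,v),(32,v),(0,0,255))
cv2.imwrite("pics/ca.png",a); cv2.imwrite("pics/cb.png",b)
```

```text
(no output)
```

View pics/ca.png

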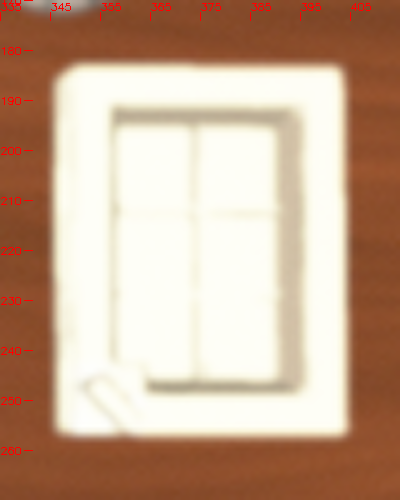

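View pics/cb.png

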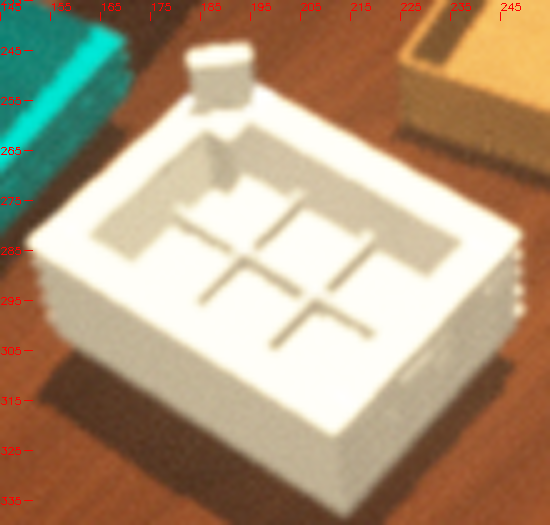

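The crops show the rim of tray_b. In the top view the far corner is at (403.7,183.5), (-x,-y) is at (404.3,257), and (+x,+y) is at about (349.5,184). In the scene view the same three are at (212,321.5), (150.5,283) and (249,281.5). The tab top is at about (188,245) in the scene view and about (356,251) in the top view. I'll triangulate these and check them against depth.

```bash
cat > h.py <<'E'
import cv2,numpy as np
def cam(s):
    K=np.array([[s["fx"],0,s["cx"]],[0,s["fy"],s["cy"]],[0,0,1]],float); D=np.array([float(s["k1"]),0,0,0])
    R=cv2.Rodrigues(np.array(s["rvec"],float))[0]; return K,D,R,np.array(s["tvec"],float).reshape(3)
def tri(s1,p1,s2,p2):
    o=[]
    for s,p in((s1,p1),(s2,p2)):
        K,D,R,t=cam(s); o.append((cv2.undistortPoints(np.array(p,float).reshape(-1,1,2),K,D).reshape(-1,2).T,np.c_[R,t]))
    X=cv2.triangulatePoints(o[0][1],o[1][1],o[0][0],o[1][0]); return (X[:3]/X[3]).T
def cloud(s):
    K,D,R,t=cam(s); z=s["range_z"]; v,u=np.indices(z.shape)
    n=cv2.undistortPoints(np.stack([u,v],-1).reshape(-1,1,2).astype(float),K,D).reshape(-1,2)
    c=np.c_[n,np.ones(len(n))]*z.reshape(-1,1); return ((c-t)@R).reshape(*z.shape,3), z>0
E
python3 - <<'E'
from h import *
T=np.load("top0.npz");S=np.load("scene0.npz")
print(tri(T,[(403.7,183.5),(404.3,257),(349.5,184),(356,251)],S,[(212,321.5),(150.5,283),(249,281.5),(188,245.5)]).round(4))
for n,s in(("top",T),("scene",S)):
    P,ok=cloud(s); x,y,z=P[...,0],P[...,1],P[...,2]
    box=ok&(x>.25)&(x<.56)&(y<-.14)&(y>-.36)
    m=box&(z>.084)&(z<.1); r=cv2.minAreaRect(P[m][:,:2].astype(np.float32)); print(n,"rim",m.sum(),np.round(r[0],4),np.round(r[1],4),r[2],np.median(z[m]))
    m=box&(z>.108)&(z<.14)&(x<.42); q=P[m]; print("tab",m.sum(),q.mean(0).round(4),q.min(0).round(3),q.max(0).round(3))
    m=ok&(x>.25)&(x<.6)&(abs(y-.02)<.14)&(z>.04)&(z<.06); r=cv2.minAreaRect(P[m][:,:2].astype(np.float32)); print("carton",m.sum(),np.round(r[0],4),np.round(r[1],4),r[2],np.median(z[m]))
    m=ok&(x>.5)&(x<.66)&(y<-.1)&(y>-.28)&(z>.03); print("lamp",P[m].mean(0).round(3))
E
```

```text
[[ 0.5782 -0.3309  0.0958]
 [ 0.3932 -0.3343  0.0952]
 [ 0.5732 -0.194   0.0927]
 [ 0.4031 -0.21    0.1215]]
top rim 1384 [ 0.4777 -0.2649] [0.1668 0.1371] 0.943347156047821 0.0910304971076864
tab 61 [ 0.4068 -0.2138  0.1218] [ 0.394 -0.227  0.116] [ 0.419 -0.202  0.127]
carton 337 [ 0.5139 -0.0152] [0.2063 0.1604] 12.008984565734863 0.048811074458637645
lamp [ 0.569 -0.225  0.071]
scene rim 1418 [ 0.4745 -0.2632] [0.1718 0.1384] 0.4037952125072479 0.09231904866758978
tab 90 [ 0.407  -0.2147  0.1187] [ 0.393 -0.226  0.108] [ 0.418 -0.201  0.129]
carton 582 [ 0.512  -0.0139] [0.2098 0.1674] 11.118408203125 0.04690703156888899
lamp [ 0.562 -0.232  0.071]
```

```bash
cat >> h.py <<'E'
def todp(target,st):  # world target -> dp (cm) in tool axes, assuming tool measured rotation
    from scipy.spatial.transform import Rotation as Ro
    R=Ro.from_euler("xyz",st["tcp_rot"],degrees=True).as_matrix(); return (R.T@(np.array(target)-st["eef_pos"])*100).round(2)
E
python3 - <<'E'
from h import *
from rig import status
T=np.load("top0.npz");S=np.load("scene0.npz")
for n,s in(("top",T),("scene",S)):
    P,ok=cloud(s); x,y,z=P[...,0],P[...,1],P[...,2]
    m=ok&(x>.25)&(x<.6)&(y<-.14)&(y>-.36)&(z>.086)&(z<.098); r=cv2.minAreaRect(P[m][:,:2].astype(np.float32)); print(n,"rim",m.sum(),r, np.median(z[m]))
    m=ok&(x>.38)&(x<.66)&(y>-.14)&(y<.14)&(z>.04)&(z<.056); r=cv2.minAreaRect(P[m][:,:2].astype(np.float32)); print("carton",m.sum(),r)
    m=ok&(x>.6)&(x<.75)&(y<-.1)&(y>-.3)&(z>.03); print("lamp",m.sum(),P[m].mean(0).round(3),P[m].max(0).round(3))
# tab-top corners by hand
print(todp((.406,-.213,.2),status.observe()))
E
```

```text
top rim 1671 ((0.4861852526664734, -0.26526209712028503), (0.18351402878761292, 0.13649825751781464), 1.0708736181259155) 0.09127303886841959
carton 486 ((0.5207914710044861, -0.013705775141716003), (0.22045165300369263, 0.16036270558834076), 12.008984565734863)
lamp 692 [ 0.658 -0.194  0.064] [ 0.703 -0.158  0.123]
scene rim 1691 ((0.48216521739959717, -0.26330041885375977), (0.1873656064271927, 0.13823570311069489), 0.7214717268943787) 0.0924363458519214
carton 765 ((0.5178983807563782, -0.01160430908203125), (0.22251155972480774, 0.1673843264579773), 11.770013809204102)
lamp 950 [ 0.67  -0.211  0.064] [ 0.703 -0.165  0.117]
[ 29.17 -19.58   3.1 ]
```

Units first: shifts go in shares of 60 cm and turns go in shares of pi/2 rad. So 29.2 cm / 60 = 0.4867, 3.1 cm / 60 = 0.0517, -0.405 rad / 1.5708 = -0.2578.

Call:
{"op": "move_arm", "data": {
  "dp": [
    [0.0417,-0.0283,0.0033],
    [0.0833,-0.0567,0.0083],
    [0.125,-0.0833,0.0133],
    [0.1667,-0.1117,0.0183],
    [0.2083,-0.14,0.0233],
    [0.25,-0.1683,0.0267],
    [0.2917,-0.195,0.0317],
    [0.3333,-0.2233,0.035],
    [0.375,-0.2517,0.04],
    [0.4167,-0.28,0.045],
    [0.45,-0.3017,0.0483],
    [0.4733,-0.3183,0.0517],
    [0.4867,-0.3267,0.0517],
    [0.4867,-0.3267,0.0517],
    [0.4867,-0.3267,0.0517]
  ],
  "roll": [-0.0191,-0.0382,-0.0637,-0.0891,-0.1146,-0.1401,-0.1655,-0.191,-0.2101,-0.2292,-0.2419,-0.2546,-0.2578,-0.2578,-0.2578],
  "grip": 0.5
}}

```text
time_s: 1.35
eef_pos: [0.4063, -0.2134, 0.2002]
tcp_rot: [-180.0, 0.0, 46.0]
contact_force: [0.4, -0.4, -0.0]
gripper_width: 0.0427
grip_force: 0.0
```

Run:
```python
from rig import vision
import cv2
s=vision.snapshot("scene"); cv2.imwrite("pics/s1.png",cv2.resize(s["frame"][140:340,110:310],None,fx=3,fy=3,interpolation=cv2.INTER_CUBIC))
```

```text
(no output)
```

View pics/s1.png

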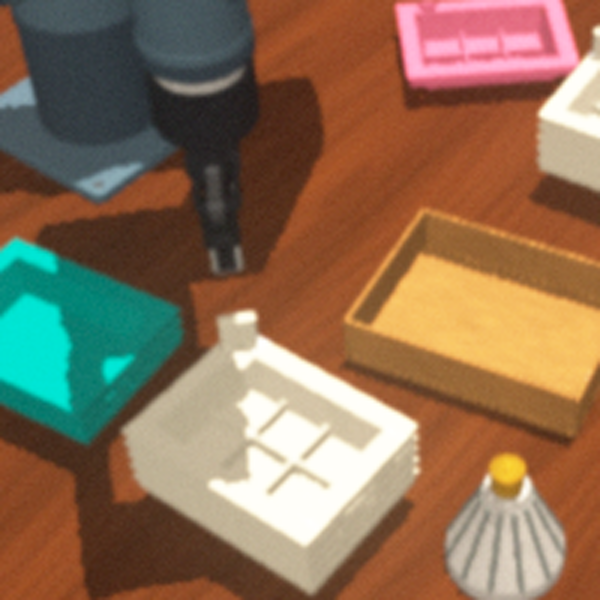

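The fingers are above the tab: tip at full-frame (185,230), tab top at (189.5,246). I'll check these two against their projections.

Run:
```python
from h import *
S=np.load("scene0.npz");K,D,R,t=cam(S)
print(cv2.projectPoints(np.array([[.4063,-.2134,.2],[.4063,-.2134,.21],[.407,-.213,.124]]),R,t,K,D)[0].reshape(-1,2))
```

```text
[[184.82880075 223.36781105]
 [184.34995567 220.21124526]
 [188.62823241 246.2073387 ]]
```

Scaled: 6.5 cm / 60 = 0.1083, 6 cm / 60 = 0.1.

Call:
{"op": "move_arm", "data": {
  "dp": [
    [0,0,0.0167],
    [0,0,0.0417],
    [0,0,0.0667],
    [0,0,0.0833],
    [0,0,0.1],
    [0,0,0.1083],
    [0,0,0.1083]
  ],
  "roll": [0,0,0,0,0,0,0]
}}

```text
time_s: 1.98
eef_pos: [0.4051, -0.2133, 0.1338]
tcp_rot: [-179.8, 0.0, 45.9]
contact_force: [0.8, 1.3, -0.3]
gripper_width: 0.0426
grip_force: 0.0
```

Scaled: 3.8 cm / 60 = 0.0633, 3.5 cm / 60 = 0.0583.

Call:
{"op": "move_arm", "data": {
  "dp": [
    [0,0,0.0167],
    [0,0,0.0333],
    [0,0,0.05],
    [0,0,0.0583],
    [0,0,0.0633],
    [0,0,0.0633],
    [0,0,0.0633]
  ],
  "roll": [0,0,0,0,0,0,0],
  "grip": 0.35
}}

```text
time_s: 2.57
eef_pos: [0.4065, -0.2135, 0.0977]
tcp_rot: [180.0, -0.0, 46.0]
contact_force: [1.0, -0.5, -0.3]
gripper_width: 0.0302
grip_force: 0.0
```

Call:
{"op": "move_arm", "data": {
  "dp": [
    [0,0,0],
    [0,0,0],
    [0,0,0],
    [0,0,0],
    [0,0,0],
    [0,0,0],
    [0,0,0],
    [0,0,0]
  ],
  "roll": [0,0,0,0,0,0,0,0],
  "grip": 0.05
}}

```text
time_s: 3.23
eef_pos: [0.4067, -0.2135, 0.098]
tcp_rot: [179.9, 0.0, 46.0]
contact_force: [-0.8, 0.9, 6.6]
gripper_width: 0.0091
grip_force: 59.3
```

Scaled: -0.1 cm / 60 = -0.0017.

Call:
{"op": "move_arm", "data": {
  "dp": [
    [0,0,-0.0017],
    [0,0,-0.0017],
    [0,0,-0.0017]
  ],
  "roll": [0,0,0]
}}

```text
time_s: 3.48
eef_pos: [0.4064, -0.2132, 0.0982]
tcp_rot: [-180.0, -0.0, 46.0]
contact_force: [1.7, -0.0, -0.5]
gripper_width: 0.0091
grip_force: 58.6
```

Scaled: -0.15 cm / 60 = -0.0025, -0.1 cm / 60 = -0.0017.

Call:
{"op": "move_arm", "data": {
  "dp": [
    [0,0,-0.0017],
    [0,0,-0.0025],
    [0,0,-0.0025]
  ],
  "roll": [0,0,0]
}}

```text
time_s: 3.73
eef_pos: [0.406, -0.2129, 0.0995]
tcp_rot: [-179.9, 0.0, 46.0]
contact_force: [-0.3, -0.1, -3.5]
gripper_width: 0.009
grip_force: 58.4
```

Run:
```python
from rig import status
s=status.observe(); print({k:np.round(s[k],4) for k in("eef_pos","tcp_rot","contact_force","moment","gripper_width")} if 0 else (s["eef_pos"],s["tcp_rot"],s["contact_force"],s["moment"],s["gripper_width"]))
```

```text
(array([ 0.40595375, -0.21292341,  0.09950622]), array([-1.79927744e+02,  2.26234551e-03,  4.59859185e+01]), array([-0.25638494, -0.06061783, -3.53500849]), array([ 0.16240296,  0.17880072, -0.01425917]), 0.008990821136525948)
```

Scaled: -0.6 cm / 60 = -0.01, -0.15 cm / 60 = -0.0025.

Call:
{"op": "move_arm", "data": {
  "dp": [
    [0,0.0008,-0.0025],
    [0,0.0013,-0.005],
    [0,0.0017,-0.0075],
    [0,0.0025,-0.01],
    [0,0.0025,-0.01]
  ],
  "roll": [0,0,0,0,0],
  "grip": 0.113
}}

```text
time_s: 4.15
eef_pos: [0.4073, -0.2141, 0.106]
tcp_rot: [-180.0, 0.0, 46.0]
contact_force: [0.0, 1.1, -2.9]
gripper_width: 0.01
grip_force: 18.1
```

```bash
cat > look.py <<'E'
from rig import status,vision
from h import *
from scipy.spatial.transform import Rotation as Ro
s=status.observe(); print("tcp",s["eef_pos"].round(4),"F",s["contact_force"].round(2),"M",s["moment"].round(3),"w",round(s["gripper_width"],4),round(s["grip_force"],1))
S=vision.snapshot("scene"); P,ok=cloud(S); x,y=P[...,0],P[...,1]; z=P[...,2]
S0=np.load("scene0.npz"); P0,ok0=cloud(S0)
# far-part rim plane: pixels in region of rim; compare heights at corners
for n,c in dict(far=(.568,-.318),mx=(.398,-.32),py=(.57,-.205),tab=(.42,-.212)).items():
    m=ok&(np.hypot(x-c[0],y-c[1])<.012)&(z>.07); m0=ok0&(np.hypot(P0[...,0]-c[0],P0[...,1]-c[1])<.012)&(P0[...,2]>.07)
    print(n,m.sum(),np.median(z[m]).round(4) if m.any() else None,np.median(P0[...,2][m0]).round(4))
cv2.imwrite("pics/last.png",cv2.resize(S["frame"][180:340,110:310],None,fx=3,fy=3,interpolation=cv2.INTER_CUBIC))
E
python3 look.py
```

```text
tcp [ 0.4073 -0.2141  0.106 ] F [ 0.01  1.05 -2.94] M [0.467 0.376 0.056] w 0.01 18.1
far 127 0.0963 0.0914
mx 64 0.0997 0.0922
py 81 0.0966 0.0909
tab 272 0.1808 0.0933
```

Call:
{"op": "move_arm", "data": {
  "dp": [
    [0,0,0],
    [0,0,0],
    [0,0,0]
  ],
  "roll": [0,0,0],
  "grip": 0.121
}}

```text
time_s: 4.45
eef_pos: [0.4075, -0.2145, 0.1059]
tcp_rot: [180.0, 0.0, 46.0]
contact_force: [-0.7, 0.1, -3.4]
gripper_width: 0.0105
grip_force: 12.5
```

```bash
python3 look.py
```

```text
tcp [ 0.4075 -0.2145  0.1059] F [-0.72  0.14 -3.36] M [ 0.156  0.212 -0.03 ] w 0.0105 12.5
far 110 0.0926 0.0914
mx 74 0.098 0.0922
py 74 0.0941 0.0909
tab 259 0.177 0.0933
```

Scaled: -0.4 cm / 60 = -0.0067, -0.3 cm / 60 = -0.005.

Call:
{"op": "move_arm", "data": {
  "dp": [
    [0,0,-0.0017],
    [0,0.0008,-0.0033],
    [0,0.0013,-0.005],
    [0,0.0017,-0.0067],
    [0,0.0017,-0.0067]
  ],
  "roll": [0,0,0,0,0],
  "grip": 0.133
}}

```text
time_s: 4.92
eef_pos: [0.408, -0.2149, 0.11]
tcp_rot: [-180.0, 0.0, 46.0]
contact_force: [-2.0, 1.2, -0.9]
gripper_width: 0.0114
grip_force: 1.5
```

```bash
python3 look.py
```

```text
tcp [ 0.408  -0.2149  0.11  ] F [-2.04  1.25 -0.94] M [ 0.34   0.425 -0.   ] w 0.0114 1.5
far 109 0.0921 0.0914
mx 70 0.098 0.0922
py 75 0.0938 0.0909
tab 247 0.1855 0.0933
```

```bash
cat > look.py <<'E'
from rig import status,vision
from h import *
s=status.observe(); print("tcp",s["eef_pos"].round(4),"F",s["contact_force"].round(2),"M",s["moment"].round(3),"w",round(s["gripper_width"],4),round(s["grip_force"],1))
def fit(S,lab):
    P,ok=cloud(S); Q=P[ok]; c,sn=np.cos(np.deg2rad(1)),np.sin(np.deg2rad(1))
    d=Q[:,:2]-[.485,-.2645]; a=d[:,0]*c+d[:,1]*sn; b=-d[:,0]*sn+d[:,1]*c
    m=(((abs(b+.060)<.007)&(abs(a)<.088))|((abs(a-.084)<.007)&(abs(b)<.063)))&(Q[:,2]>.08)&(Q[:,2]<.16)
    a,b,z=a[m],b[m],Q[m,2]; A=np.c_[a,b,np.ones(len(a))]; w=np.ones(len(a))
    for _ in range(15):
        k=np.linalg.lstsq(A*w[:,None],z*w,rcond=None)[0]; w=1/np.sqrt(1+((z-A@k)/.002)**2)
    h=lambda p,q: (k@[p,q,1]).round(4)
    print(lab,len(a),"far",h(.09,-.066),"mx",h(-.09,-.066),"py",h(.09,.066),"tab",h(-.077,.053),"slope",(-k[:2]).round(3), "tilt",np.hypot(*k[:2]).round(3))
if __name__=="__main__":
    S=vision.snapshot("scene"); fit(np.load("scene0.npz"),"init"); fit(S,"now")
    cv2.imwrite("pics/last.png",cv2.resize(S["frame"][180:340,110:310],None,fx=3,fy=3,interpolation=cv2.INTER_CUBIC))
E
python3 look.py
```

```text
tcp [ 0.408  -0.2148  0.1099] F [-2.56  1.58 -0.79] M [ 0.408  0.352 -0.037] w 0.0114 1.4
init 811 far 0.0932 mx 0.093 py 0.0914 tab 0.0914 slope [-0.001  0.014] tilt 0.014
now 836 far 0.0927 mx 0.0982 py 0.0943 tab 0.0993 slope [ 0.031 -0.012] tilt 0.033
```

View pics/last.png

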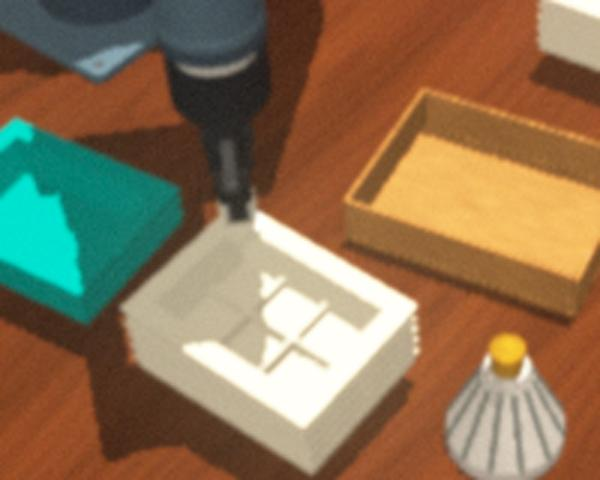

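Scaled: -0.45 cm / 60 = -0.0075, -0.3 cm / 60 = -0.005.

Call:
{"op": "move_arm", "data": {
  "dp": [
    [0,-0.0008,-0.0025],
    [0,-0.0008,-0.005],
    [0,-0.0008,-0.0075],
    [0,-0.0008,-0.0075]
  ],
  "roll": [0,0,0,0],
  "grip": 0.136
}}

```text
time_s: 5.35
eef_pos: [0.4081, -0.2149, 0.1148]
tcp_rot: [179.9, -0.0, 46.0]
contact_force: [-0.7, 1.2, -1.6]
gripper_width: 0.0113
grip_force: 0.6
```

```bash
python3 look.py
```

```text
tcp [ 0.4081 -0.2149  0.1148] F [-0.66  1.18 -1.57] M [ 0.126  0.123 -0.002] w 0.0113 0.6
init 811 far 0.0932 mx 0.093 py 0.0914 tab 0.0914 slope [-0.001  0.014] tilt 0.014
now 838 far 0.093 mx 0.0984 py 0.0932 tab 0.0981 slope [ 0.03  -0.001] tilt 0.03
```

Scaled: 1.6 cm / 60 = 0.0267, 1.2 cm / 60 = 0.02.

Call:
{"op": "move_arm", "data": {
  "dp": [
    [0,0,0.0017],
    [0,-0.0008,0.0067],
    [0,-0.0017,0.0133],
    [0,-0.0033,0.02],
    [0,-0.0033,0.0267],
    [0,-0.0033,0.0267],
    [0,-0.0033,0.0267]
  ],
  "roll": [0,0,0,0,0,0,0],
  "grip": 0.22
}}

```text
time_s: 5.98
eef_pos: [0.4061, -0.2131, 0.0979]
tcp_rot: [-179.9, 0.0, 46.0]
contact_force: [0.6, 0.2, 0.0]
gripper_width: 0.0188
grip_force: 0.0
```

```bash
python3 look.py
```

```text
tcp [ 0.4061 -0.2131  0.0979] F [0.61 0.22 0.01] M [ 0.014 -0.027  0.04 ] w 0.0188 0.0
init 811 far 0.0932 mx 0.093 py 0.0914 tab 0.0914 slope [-0.001  0.014] tilt 0.014
now 797 far 0.0938 mx 0.093 py 0.0914 tab 0.0909 slope [-0.005  0.018] tilt 0.018
```

Call:
{"op": "move_arm", "data": {
  "dp": [
    [0,0,0],
    [0,0,0],
    [0,0,0],
    [0,0,0],
    [0,0,0]
  ],
  "roll": [0,0,0,0,0],
  "grip": 0.05
}}

```text
time_s: 6.45
eef_pos: [0.4065, -0.2134, 0.0985]
tcp_rot: [180.0, -0.0, 46.0]
contact_force: [-0.3, 0.5, 2.2]
gripper_width: 0.0093
grip_force: 58.8
```

Scaled: -0.5 cm / 60 = -0.0083, -0.4 cm / 60 = -0.0067.

Call:
{"op": "move_arm", "data": {
  "dp": [
    [0,0,-0.0025],
    [0,0.0007,-0.0042],
    [0,0.0012,-0.0067],
    [0,0.0017,-0.0083],
    [0,0.0017,-0.0083]
  ],
  "roll": [0,0,0,0,0],
  "grip": 0.115
}}

```text
time_s: 6.87
eef_pos: [0.4067, -0.2136, 0.1032]
tcp_rot: [-179.9, 0.0, 46.0]
contact_force: [0.6, 0.7, -3.5]
gripper_width: 0.0099
grip_force: 14.2
```

```bash
python3 look.py
```

```text
tcp [ 0.4067 -0.2136  0.1032] F [ 0.63  0.73 -3.51] M [0.241 0.275 0.009] w 0.0099 14.2
init 811 far 0.0932 mx 0.093 py 0.0914 tab 0.0914 slope [-0.001  0.014] tilt 0.014
now 859 far 0.0938 mx 0.0968 py 0.0942 tab 0.097 slope [ 0.017 -0.003] tilt 0.017
```

Scaled: -0.4 cm / 60 = -0.0067, -0.3 cm / 60 = -0.005.

Call:
{"op": "move_arm", "data": {
  "dp": [
    [0,0.0003,-0.0017],
    [0,0.0007,-0.0033],
    [0,0.001,-0.005],
    [0.0002,0.0017,-0.0067],
    [0.0002,0.0017,-0.0067]
  ],
  "roll": [0,0,0,0,0],
  "grip": 0.121
}}

```text
time_s: 7.33
eef_pos: [0.4079, -0.2146, 0.1075]
tcp_rot: [180.0, -0.0, 46.0]
contact_force: [-0.4, -0.1, -2.2]
gripper_width: 0.0104
grip_force: 12.7
```

```bash
python3 look.py
```

```text
tcp [ 0.4079 -0.2146  0.1075] F [-0.42 -0.12 -2.23] M [0.275 0.312 0.061] w 0.0104 12.7
init 811 far 0.0932 mx 0.093 py 0.0914 tab 0.0914 slope [-0.001  0.014] tilt 0.014
now 872 far 0.0936 mx 0.0991 py 0.0959 tab 0.1008 slope [ 0.031 -0.017] tilt 0.035
```

Scaled: -0.5 cm / 60 = -0.0083, 0.12 cm / 60 = 0.002.

Call:
{"op": "move_arm", "data": {
  "dp": [
    [0,0.0003,-0.0017],
    [0,0.0008,-0.0033],
    [0.0002,0.0012,-0.005],
    [0.0003,0.0017,-0.0067],
    [0.0003,0.002,-0.0083],
    [0.0003,0.002,-0.0083]
  ],
  "roll": [0,0,0,0,0,0],
  "grip": 0.127
}}

```text
time_s: 7.88
eef_pos: [0.4088, -0.2152, 0.1124]
tcp_rot: [-180.0, -0.0, 46.0]
contact_force: [-1.3, -0.1, -3.6]
gripper_width: 0.0108
grip_force: 13.3
```

```bash
python3 look.py
```

```text
tcp [ 0.4088 -0.2152  0.1124] F [-1.27 -0.09 -3.6 ] M [0.286 0.319 0.017] w 0.0108 13.3
init 811 far 0.0932 mx 0.093 py 0.0914 tab 0.0914 slope [-0.001  0.014] tilt 0.014
now 876 far 0.0932 mx 0.102 py 0.0977 tab 0.1054 slope [ 0.049 -0.034] tilt 0.06
```

Tracking well: tab +14 mm, far corner +0 mm.

Call:
{"op": "move_arm", "data": {
  "dp": [
    [0,0.0003,-0.0017],
    [0,0.0008,-0.0033],
    [0.0002,0.0012,-0.005],
    [0.0003,0.0017,-0.0067],
    [0.0003,0.0022,-0.0083],
    [0.0003,0.0022,-0.0083]
  ],
  "roll": [0,0,0,0,0,0],
  "grip": 0.133
}}

```text
time_s: 8.43
eef_pos: [0.4099, -0.216, 0.1174]
tcp_rot: [-180.0, -0.0, 46.0]
contact_force: [0.7, 0.4, -3.3]
gripper_width: 0.0113
grip_force: 13.8
```

```bash
python3 look.py
```

```text
tcp [ 0.4099 -0.216   0.1174] F [ 0.69  0.43 -3.28] M [0.401 0.42  0.06 ] w 0.0113 13.8
init 811 far 0.0932 mx 0.093 py 0.0914 tab 0.0914 slope [-0.001  0.014] tilt 0.014
now 901 far 0.0936 mx 0.1051 py 0.0995 tab 0.1097 slope [ 0.064 -0.045] tilt 0.078
```

Scaled: -0.5 cm / 60 = -0.0083, -0.4 cm / 60 = -0.0067.

Call:
{"op": "move_arm", "data": {
  "dp": [
    [0,0.0003,-0.0017],
    [0,0.0008,-0.0033],
    [0.0002,0.0012,-0.005],
    [0.0003,0.0017,-0.0067],
    [0.0003,0.0022,-0.0083],
    [0.0003,0.0022,-0.0083]
  ],
  "roll": [0,0,0,0,0,0],
  "grip": 0.1395
}}

```text
time_s: 8.98
eef_pos: [0.411, -0.2168, 0.1224]
tcp_rot: [-180.0, 0.0, 46.0]
contact_force: [-0.3, 0.9, -3.3]
gripper_width: 0.0122
grip_force: 13.5
```

```bash
python3 look.py
```

```text
tcp [ 0.411  -0.2168  0.1224] F [-0.34  0.86 -3.31] M [0.368 0.347 0.008] w 0.0122 13.5
init 811 far 0.0932 mx 0.093 py 0.0914 tab 0.0914 slope [-0.001  0.014] tilt 0.014
now 903 far 0.093 mx 0.1088 py 0.1025 tab 0.1162 slope [ 0.088 -0.072] tilt 0.113
```

Scaled: -0.5 cm / 60 = -0.0083, -0.4 cm / 60 = -0.0067.

Call:
{"op": "move_arm", "data": {
  "dp": [
    [0,0.0003,-0.0017],
    [0,0.0008,-0.0033],
    [0.0002,0.0013,-0.005],
    [0.0003,0.0018,-0.0067],
    [0.0003,0.0023,-0.0083],
    [0.0003,0.0023,-0.0083]
  ],
  "roll": [0,0,0,0,0,0],
  "grip": 0.146
}}

```text
time_s: 9.53
eef_pos: [0.4122, -0.2176, 0.1274]
tcp_rot: [-180.0, -0.0, 46.0]
contact_force: [-0.9, -0.0, -2.7]
gripper_width: 0.0124
grip_force: 13.1
```

```bash
python3 look.py
```

```text
tcp [ 0.4122 -0.2176  0.1274] F [-0.92 -0.03 -2.67] M [0.324 0.286 0.044] w 0.0124 13.1
init 811 far 0.0932 mx 0.093 py 0.0914 tab 0.0914 slope [-0.001  0.014] tilt 0.014
now 925 far 0.0931 mx 0.112 py 0.105 tab 0.1213 slope [ 0.105 -0.089] tilt 0.138
```

Scaled: -0.5 cm / 60 = -0.0083, 0.03 cm / 60 = 0.0005.

Call:
{"op": "move_arm", "data": {
  "dp": [
    [0,0.0005,-0.0017],
    [0,0.001,-0.0033],
    [0.0002,0.0015,-0.005],
    [0.0003,0.0022,-0.0067],
    [0.0005,0.0027,-0.0083],
    [0.0005,0.0027,-0.0083]
  ],
  "roll": [0,0,0,0,0,0],
  "grip": 0.1525
}}

```text
time_s: 10.08
eef_pos: [0.4135, -0.2185, 0.1324]
tcp_rot: [-180.0, 0.0, 46.0]
contact_force: [-0.7, -0.5, -3.8]
gripper_width: 0.0129
grip_force: 13.1
```

```bash
python3 look.py
```

```text
tcp [ 0.4135 -0.2185  0.1324] F [-0.66 -0.51 -3.83] M [0.297 0.346 0.049] w 0.0129 13.1
init 811 far 0.0932 mx 0.093 py 0.0914 tab 0.0914 slope [-0.001  0.014] tilt 0.014
now 941 far 0.0932 mx 0.1154 py 0.1066 tab 0.1259 slope [ 0.123 -0.102] tilt 0.16
```

Call:
{"op": "move_arm", "data": {
  "dp": [
    [0,0.0005,-0.0017],
    [0,0.001,-0.0033],
    [0.0002,0.0017,-0.005],
    [0.0003,0.0023,-0.0067],
    [0.0005,0.003,-0.0083],
    [0.0005,0.003,-0.0083]
  ],
  "roll": [0,0,0,0,0,0],
  "grip": 0.159
}}

```text
time_s: 10.63
eef_pos: [0.415, -0.2195, 0.1374]
tcp_rot: [-180.0, 0.0, 46.0]
contact_force: [-1.1, 0.6, -2.3]
gripper_width: 0.0138
grip_force: 13.0
```

```bash
python3 look.py
```

```text
tcp [ 0.415  -0.2195  0.1374] F [-1.05  0.61 -2.28] M [0.274 0.415 0.007] w 0.0138 13.0
init 811 far 0.0932 mx 0.093 py 0.0914 tab 0.0914 slope [-0.001  0.014] tilt 0.014
now 956 far 0.0932 mx 0.1187 py 0.1091 tab 0.1312 slope [ 0.142 -0.12 ] tilt 0.186
```

Scaled: -0.5 cm / 60 = -0.0083, -0.4 cm / 60 = -0.0067.

Call:
{"op": "move_arm", "data": {
  "dp": [
    [0,0.0005,-0.0017],
    [0,0.0012,-0.0033],
    [0.0002,0.0018,-0.005],
    [0.0003,0.0025,-0.0067],
    [0.0005,0.0032,-0.0083],
    [0.0005,0.0032,-0.0083]
  ],
  "roll": [0,0,0,0,0,0],
  "grip": 0.1655
}}

```text
time_s: 11.18
eef_pos: [0.4169, -0.2209, 0.1427]
tcp_rot: [180.0, -0.0, 46.0]
contact_force: [0.3, -1.0, -1.3]
gripper_width: 0.0138
grip_force: 4.8
```

```bash
python3 look.py
```

```text
tcp [ 0.4169 -0.2209  0.1427] F [ 0.33 -1.05 -1.32] M [0.078 0.091 0.011] w 0.0138 4.8
init 811 far 0.0932 mx 0.093 py 0.0914 tab 0.0914 slope [-0.001  0.014] tilt 0.014
now 868 far 0.0984 mx 0.1247 py 0.1146 tab 0.1374 slope [ 0.146 -0.123] tilt 0.191
```

Scaled: -0.5 cm / 60 = -0.0083, -0.4 cm / 60 = -0.0067.

Call:
{"op": "move_arm", "data": {
  "dp": [
    [0,0.0007,-0.0017],
    [0,0.0013,-0.0033],
    [0.0002,0.002,-0.005],
    [0.0003,0.0027,-0.0067],
    [0.0005,0.0033,-0.0083],
    [0.0005,0.0033,-0.0083]
  ],
  "roll": [0,0,0,0,0,0],
  "grip": 0.172
}}

```text
time_s: 11.73
eef_pos: [0.4185, -0.222, 0.1476]
tcp_rot: [180.0, -0.0, 46.0]
contact_force: [0.1, 0.5, -1.5]
gripper_width: 0.0149
grip_force: 5.0
```

```bash
python3 look.py
```

```text
tcp [ 0.4185 -0.222   0.1476] F [ 0.06  0.54 -1.54] M [0.074 0.086 0.   ] w 0.0149 5.0
init 811 far 0.0932 mx 0.093 py 0.0914 tab 0.0914 slope [-0.001  0.014] tilt 0.014
now 843 far 0.0982 mx 0.1281 py 0.1164 tab 0.1424 slope [ 0.166 -0.138] tilt 0.216
```

Load dropped to 1.5 N (the tray's weight alone) and the far corner is lifting, so the tray has peeled free. Raising it gently and checking under_b.

Scaled: -5 cm / 60 = -0.0833, -4.8 cm / 60 = -0.08.

Call:
{"op": "move_arm", "data": {
  "dp": [
    [0,0,-0.0033],
    [0,0,-0.01],
    [0,0,-0.0183],
    [0,0,-0.0283],
    [0,0,-0.04],
    [0,0,-0.0517],
    [0,0,-0.0633],
    [0,0,-0.0733],
    [0,0,-0.08],
    [0,0,-0.0833],
    [0,0,-0.0833],
    [0,0,-0.0833]
  ],
  "roll": [0,0,0,0,0,0,0,0,0,0,0,0]
}}

```text
time_s: 12.78
eef_pos: [0.4181, -0.2217, 0.1972]
tcp_rot: [-180.0, 0.0, 46.0]
contact_force: [0.0, 1.3, -2.3]
gripper_width: 0.0148
grip_force: 4.9
```

```bash
python3 look.py
```

```text
tcp [ 0.4181 -0.2217  0.1972] F [ 0.04  1.26 -2.3 ] M [ 0.009  0.149 -0.023] w 0.0148 4.9
init 811 far 0.0932 mx 0.093 py 0.0914 tab 0.0914 slope [-0.001  0.014] tilt 0.014
now 633 far 0.1543 mx 0.07 py 0.1643 tab 0.0852 slope [-0.468 -0.076] tilt 0.474
```

View pics/last.png

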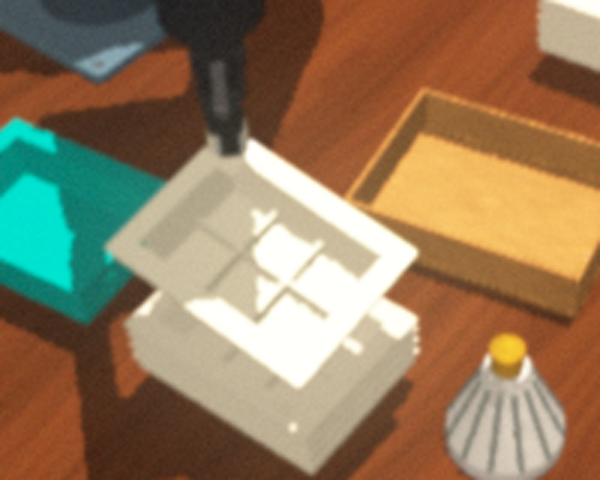

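The tray hangs tilted and alone from the tab (crop 230,150), and the stack below is still seated. Next I'll raise it and close the fingers to level it.

Scaled: -4 cm / 60 = -0.0667, -3.7 cm / 60 = -0.0617.

Call:
{"op": "move_arm", "data": {
  "dp": [
    [0,0,-0.005],
    [0,0,-0.0133],
    [0,0,-0.025],
    [0,0,-0.0383],
    [0,0,-0.0517],
    [0,0,-0.0617],
    [0,0,-0.0667],
    [0,0,-0.0667]
  ],
  "roll": [0,0,0,0,0,0,0,0]
}}

```text
time_s: 13.5
eef_pos: [0.4187, -0.2222, 0.2385]
tcp_rot: [179.9, -0.0, 46.0]
contact_force: [0.4, -0.2, -2.3]
gripper_width: 0.0145
grip_force: 5.2
```

Call:
{"op": "move_arm", "data": {
  "dp": [
    [0,0,0],
    [0,0,0],
    [0,0,0],
    [0,0,0]
  ],
  "roll": [0,0,0,0],
  "grip": 0.15
}}

```text
time_s: 13.83
eef_pos: [0.4183, -0.2218, 0.2372]
tcp_rot: [-180.0, 0.0, 46.0]
contact_force: [-0.1, -0.1, 0.2]
gripper_width: 0.0124
grip_force: 0.0
```

Call:
{"op": "move_arm", "data": {
  "dp": [
    [0,0,0],
    [0,0,0],
    [0,0,0],
    [0,0,0]
  ],
  "roll": [0,0,0,0],
  "grip": 0.125
}}

```text
time_s: 14.17
eef_pos: [0.4182, -0.2218, 0.2373]
tcp_rot: [-180.0, 0.0, 46.0]
contact_force: [1.9, 0.4, -0.7]
gripper_width: 0.0107
grip_force: 0.0
```

Call:
{"op": "move_arm", "data": {
  "dp": [
    [0,0,0],
    [0,0,0],
    [0,0,0],
    [0,0,0],
    [0,0,0],
    [0,0,0]
  ],
  "roll": [0,0,0,0,0,0],
  "grip": 0.03
}}

```text
time_s: 14.67
eef_pos: [0.4182, -0.2218, 0.2373]
tcp_rot: [180.0, -0.0, 46.0]
contact_force: [0.2, -0.1, 0.3]
gripper_width: 0.0029
grip_force: 0.0
```

```bash
cat > pose.py <<'E'
from rig import status,vision
from h import *
s=status.observe(); c=s["eef_pos"]; print("tcp",c.round(4),s["tcp_rot"].round(1),"F",s["contact_force"].round(2),"w",round(s["gripper_width"],4),round(s["grip_force"],1))
for n in("scene","top"):
    S=vision.snapshot(n); P,ok=cloud(S); 
    Q=P[ok]; B=S["frame"][ok]; g=(Q[:,2]>c[2]-.06)&(Q[:,2]<c[2]+.03)&(B.min(1)>110)&(np.hypot(*(Q[:,:2]-c[:2]).T)<.25)
    Q=Q[g]; k=None; w=np.ones(len(Q)); A=np.c_[Q[:,:2]-c[:2],np.ones(len(Q))]
    hi=Q[:,2]>c[2]-.024; r=hi&(np.hypot(*A[:,:2].T)>.03)
    A2,z=A[r],Q[r,2]; w=np.ones(len(z))
    for _ in range(20): k=np.linalg.lstsq(A2*w[:,None],z*w,rcond=None)[0]; w=1/(1+((z-A2@k)/.002)**2)
    i=abs(z-A2@k)<.006; rect=cv2.minAreaRect(Q[r][i][:,:2].astype(np.float32)) if i.any() else None
    print(n,r.sum(),i.sum(),"slope",k[:2].round(3),"z@tcp",k[2].round(4),rect)
    cv2.imwrite(f"pics/p_{n}.png",S["frame"])
E
python3 pose.py
```

```text
tcp [ 0.4182 -0.2218  0.2373] [180.  -0.  46.] F [ 0.25 -0.14  0.3 ] w 0.0029 0.0
scene 0 0 slope [0. 0.] z@tcp 0.0 None
top 0 0 slope [0. 0.] z@tcp 0.0 None
```

View pics/p_scene.png

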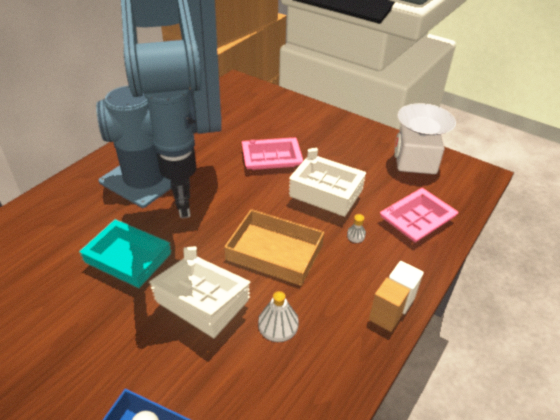

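The tray slipped out while the fingers were closing and fell back on the stack. At (200,285) it looks slightly raised or skewed. I'll measure how it lies.

Run:
```python
from rig import vision
from h import *
from look import fit
for n in("scene","top"):
    S=vision.snapshot(n); np.savez(n+"1.npz",**S); P,ok=cloud(S); Q=P[ok]; b=(Q[:,0]>.3)&(Q[:,0]<.63)&(Q[:,1]<-.12)&(Q[:,1]>-.38)
    m=b&(Q[:,2]>.084)&(Q[:,2]<.105); r=cv2.minAreaRect(Q[m][:,:2].astype(np.float32)); print(n,m.sum(),r,np.median(Q[m][:,2]))
    m=b&(Q[:,2]>.112)&(Q[:,2]<.16)&(Q[:,0]<.45); print("tab",m.sum(),Q[m].mean(0),Q[m].max(0) if m.any() else 0)
    if n=="scene": fit(S,"now"); fit(np.load("scene0.npz"),"init")
    c=S["frame"][240:340,140:260] if n=="scene" else S["frame"][165:275,330:430]
    cv2.imwrite(f"pics/d_{n}.png",cv2.resize(c,None,fx=5,fy=5,interpolation=cv2.INTER_CUBIC))
```

```text
tcp [ 0.4182 -0.2218  0.2373] F [ 0.74 -0.79  0.48] M [-0.007  0.026 -0.008] w 0.0025 0.0
scene 1237 ((0.4949023425579071, -0.2717881500720978), (0.18444666266441345, 0.13082727789878845), 2.2733309268951416) 0.09513879884786157
tab 259 [ 0.421843   -0.29079464  0.1187014 ] [ 0.44991433 -0.20747107  0.12945034]
now 483 far 0.135 mx 0.1147 py 0.108 tab 0.0918 slope [-0.113  0.205] tilt 0.234
init 811 far 0.0932 mx 0.093 py 0.0914 tab 0.0914 slope [-0.001  0.014] tilt 0.014
top 877 ((0.489483505487442, -0.2666831314563751), (0.16126522421836853, 0.11367262154817581), 0.2618464231491089) 0.09363073335254896
tab 19 [ 0.42396831 -0.21298266  0.1247375 ] [ 0.42863747 -0.20820523  0.13143874]
```

View pics/d_scene.png

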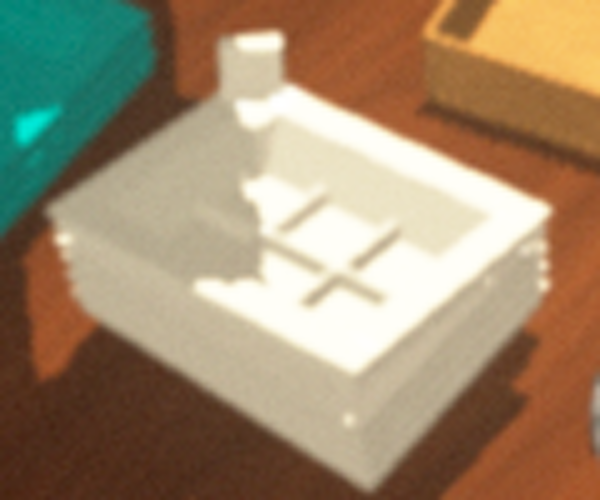

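The crop shows the tray resting un-nested, shifted a few mm. Its rim corners are at (211,315), (150,282) and (250,282), and the tab top at (190,248). I'll get the pose from depth.

```bash
cat > fitp.py <<'E'
from h import *
from scipy.spatial import cKDTree
from scipy.optimize import least_squares
from scipy.spatial.transform import Rotation as Ro
# model points (mm->m): rim top ring and tab top/inner faces
a,b=np.meshgrid(np.arange(-.092,.0921,.003),np.arange(-.068,.0681,.003)); ring=(abs(a)>.076)|(abs(b)>.052)
M=[np.c_[a[ring],b[ring],np.full(ring.sum(),.036)]]
pc=np.array([-.077,.053]); d=np.array([1,1])/2**.5; n=np.array([-1,1])/2**.5
for u in np.arange(-.015,.0151,.003):
    for h in np.arange(.036,.0681,.003):
        for t in(-.005,.005): M.append(np.r_[pc+d*u+n*t,h][None])
    for t in np.arange(-.005,.0051,.0025): M.append(np.r_[pc+d*u+n*t,.068][None])
M=np.vstack(M)
def pose(S,x0,zmin,box):
    P,ok=cloud(S); Q=P[ok&(S["frame"].min(2)>70)]; Q=Q[(Q[:,2]>zmin)&(Q[:,0]>box[0])&(Q[:,0]<box[1])&(Q[:,1]>box[2])&(Q[:,1]<box[3])]
    T=cKDTree(Q)
    f=lambda v:T.query(Ro.from_euler("ZYX",v[3:]).apply(M)+v[:3])[0]
    best=min((least_squares(f,np.array(x0)+np.r_[0,0,0,0,dy,dx],loss="soft_l1",f_scale=.003,diff_step=1e-4,x_scale=[.01,.01,.01,.05,.05,.05]) for dy in(-.06,0,.06) for dx in(-.06,0,.06)),key=lambda r:r.cost)
    v=best.x; R=Ro.from_euler("ZYX",v[3:]); g=R.apply([-.077,.053,.058])+v[:3]; fa=R.apply([.09,-.066,.022])+v[:3]
    print("n",len(Q),"medres",np.median(f(v)).round(4),"origin",v[:3].round(4),"yaw,pitch,roll deg",np.rad2deg(v[3:]).round(2),"tab",g.round(4),"far",fa.round(4),"tabup",R.apply([0,0,1]).round(3))
    return v
if __name__=="__main__":
    box=(.3,.63,-.38,-.12)
    pose(np.load("scene0.npz"),[.485,-.2645,.056,.017,0,0],.084,box)
    pose(np.load("scene1.npz"),[.495,-.268,.062,.02,0,0],.084,box)
    pose(np.load("top1.npz"),[.495,-.268,.062,.02,0,0],.084,box)
E
python3 fitp.py
```

```text
n 1893 medres 0.0019 origin [ 0.4868 -0.2647  0.0567] yaw,pitch,roll deg [ 1.71 -0.16 -0.62] tab [ 0.4081 -0.2134  0.1139] far [ 0.5787 -0.3277  0.0796] tabup [-0.003  0.011  1.   ]
n 7612 medres 0.0019 origin [ 0.5014 -0.2829  0.0801] yaw,pitch,roll deg [  1.55  -6.39 -11.38] tab [ 0.418  -0.2218  0.1177] far [ 0.5886 -0.341   0.1245] tabup [-0.114  0.194  0.974]
n 7167 medres 0.01 origin [ 0.5199 -0.2628  0.0692] yaw,pitch,roll deg [  1.69 -11.36   0.1 ] tab [ 0.4314 -0.2125  0.111 ] far [ 0.6057 -0.3263  0.1084] tabup [-0.197 -0.008  0.98 ]
```

```bash
sed -i 's/(Q\[:,2\]>zmin)/(Q[:,2]>zmin)\&(Q[:,2]<zmin+.055)/' fitp.py; python3 fitp.py
```

```text
n 1893 medres 0.0019 origin [ 0.4868 -0.2647  0.0567] yaw,pitch,roll deg [ 1.71 -0.16 -0.62] tab [ 0.4081 -0.2134  0.1139] far [ 0.5787 -0.3277  0.0796] tabup [-0.003  0.011  1.   ]
n 2707 medres 0.0019 origin [ 0.5014 -0.2829  0.0801] yaw,pitch,roll deg [  1.55  -6.36 -11.36] tab [ 0.418  -0.2217  0.1177] far [ 0.5886 -0.3409  0.1244] tabup [-0.114  0.194  0.974]
n 1617 medres 0.01 origin [ 0.5199 -0.2628  0.0692] yaw,pitch,roll deg [  1.69 -11.36   0.1 ] tab [ 0.4314 -0.2125  0.111 ] far [ 0.6057 -0.3263  0.1084] tabup [-0.197 -0.008  0.98 ]
```

Fit result: the tray is free, shifted about 13 mm toward the far corner, with its far corner raised about 45 mm and the tab at (0.418,-0.222,0.118). It is no longer clinging, so I'll grasp it again there.

Scaled: 9 cm / 60 = 0.15, 4.5 cm / 60 = 0.075.

Call:
{"op": "move_arm", "data": {
  "dp": [
    [0,0,0.0083],
    [0,0,0.025],
    [0,0,0.05],
    [0,0,0.075],
    [0,0,0.1],
    [0,0,0.125],
    [0,0,0.1417],
    [0,0,0.15],
    [0,0,0.15]
  ],
  "roll": [0,0,0,0,0,0,0,0,0],
  "grip": 0.45
}}

```text
time_s: 15.62
eef_pos: [0.4175, -0.2212, 0.1459]
tcp_rot: [-179.8, 0.0, 46.0]
contact_force: [-0.4, -0.8, -0.1]
gripper_width: 0.0386
grip_force: 0.0
```

Scaled: 4.5 cm / 60 = 0.075, 4.3 cm / 60 = 0.0717.

Call:
{"op": "move_arm", "data": {
  "dp": [
    [0,0,0.0117],
    [0,0,0.025],
    [0,0,0.0383],
    [0,0,0.0517],
    [0,0,0.0633],
    [0,0,0.0717],
    [0,0,0.075],
    [0,0,0.075],
    [0,0,0.075]
  ],
  "roll": [0,0,0,0,0,0,0,0,0],
  "grip": 0.38
}}

```text
time_s: 16.37
eef_pos: [0.4183, -0.2219, 0.1023]
tcp_rot: [180.0, -0.0, 46.0]
contact_force: [-0.6, -0.5, -0.1]
gripper_width: 0.0325
grip_force: 0.0
```

```bash
cat > look2.py <<'E'
from rig import status,vision
from fitp import *
import sys
s=status.observe(); c=s["eef_pos"]; print("tcp",c.round(4),"F",s["contact_force"].round(2),"M",s["moment"].round(3),"w",round(s["gripper_width"],4),round(s["grip_force"],1))
S=vision.snapshot("scene"); dz=float(sys.argv[1]) if len(sys.argv)>1 else 0
x,y=c[:2]
pose(S,[x+.079,y-.051,c[2]-.042,.02,0,0],c[2]-.02+dz,(x-.06,x+.22,y-.17,y+.06))
E
python3 look2.py -0.0
```

```text
tcp [ 0.4183 -0.2219  0.1023] F [-0.57 -0.54 -0.13] M [ 0.001 -0.041  0.041] w 0.0325 0.0
n 2696 medres 0.002 origin [ 0.5037 -0.2818  0.0799] yaw,pitch,roll deg [ -1.02  -7.07 -11.72] tab [ 0.4228 -0.2166  0.1161] far [ 0.5876 -0.3434  0.1257] tabup [-0.117  0.205  0.972]
```

Call:
{"op": "move_arm", "data": {
  "dp": [
    [0,0,0],
    [0,0,0],
    [0,0,0],
    [0,0,0],
    [0,0,0]
  ],
  "roll": [0,0,0,0,0],
  "grip": 0.165
}}

```text
time_s: 16.83
eef_pos: [0.4185, -0.222, 0.1027]
tcp_rot: [179.9, -0.0, 46.0]
contact_force: [-0.9, 1.0, 1.8]
gripper_width: 0.0141
grip_force: 10.0
```

```bash
python3 look2.py
```

```text
tcp [ 0.4185 -0.222   0.1027] F [-0.85  0.96  1.84] M [-0.077 -0.042 -0.043] w 0.0141 10.0
n 2710 medres 0.0021 origin [ 0.5061 -0.2857  0.0804] yaw,pitch,roll deg [  2.85  -6.55 -12.16] tab [ 0.4214 -0.2258  0.1169] far [ 0.5944 -0.3412  0.1259] tabup [-0.122  0.205  0.971]
```

Scaled: -0.8 cm / 60 = -0.0133, -0.15 cm / 60 = -0.0025.

Call:
{"op": "move_arm", "data": {
  "dp": [
    [0,0,-0.0008],
    [0,-0.0008,-0.0033],
    [0,-0.0017,-0.0067],
    [0,-0.0025,-0.01],
    [0,-0.0033,-0.0133],
    [0,-0.0033,-0.0133]
  ],
  "roll": [0,0,0,0,0,0],
  "grip": 0.14
}}

```text
time_s: 17.38
eef_pos: [0.4168, -0.2204, 0.1106]
tcp_rot: [180.0, -0.0, 46.0]
contact_force: [1.5, -0.3, 0.9]
gripper_width: 0.012
grip_force: 11.6
```

```bash
python3 look2.py
```

```text
tcp [ 0.4168 -0.2204  0.1106] F [ 1.54 -0.3   0.87] M [-0.187 -0.299 -0.054] w 0.012 11.6
n 2362 medres 0.0021 origin [ 0.5024 -0.2824  0.079 ] yaw,pitch,roll deg [ 1.75 -4.19 -7.66] tab [ 0.4201 -0.2246  0.1237] far [ 0.5918 -0.3422  0.1161] tabup [-0.076  0.131  0.988]
```

Scaled: -1.1 cm / 60 = -0.0183, -0.15 cm / 60 = -0.0025.

Call:
{"op": "move_arm", "data": {
  "dp": [
    [0,0,-0.0017],
    [0,-0.0008,-0.005],
    [0,-0.0017,-0.0083],
    [0,-0.0025,-0.0133],
    [0,-0.0033,-0.0183],
    [0,-0.0033,-0.0183]
  ],
  "roll": [0,0,0,0,0,0],
  "grip": 0.118
}}

```text
time_s: 17.93
eef_pos: [0.4142, -0.218, 0.121]
tcp_rot: [-179.8, 0.0, 46.0]
contact_force: [-0.3, 0.9, -1.6]
gripper_width: 0.0102
grip_force: 5.0
```

```bash
python3 look2.py
```

```text
tcp [ 0.4142 -0.218   0.121 ] F [-0.35  0.88 -1.64] M [ 0.128  0.202 -0.023] w 0.0102 5.0
n 2007 medres 0.002 origin [ 0.4969 -0.2705  0.0753] yaw,pitch,roll deg [ 1.5  -0.64  0.73] tab [ 0.4179 -0.2202  0.1331] far [ 0.5884 -0.3344  0.0975] tabup [-0.011 -0.013  1.   ]
```

Scaled: -1 cm / 60 = -0.0167, -0.6 cm / 60 = -0.01.

Call:
{"op": "move_arm", "data": {
  "dp": [
    [0,0,0],
    [0,0,0],
    [0,0,0],
    [0,0,-0.0017],
    [0,0,-0.005],
    [0,0,-0.01],
    [0,0,-0.0167],
    [0,0,-0.0167],
    [0,0,-0.0167]
  ],
  "roll": [0,0,0,0,0,0,0,0,0],
  "grip": 0.03
}}

```text
time_s: 18.73
eef_pos: [0.4158, -0.2193, 0.1318]
tcp_rot: [179.9, -0.0, 46.0]
contact_force: [1.0, -0.8, -0.8]
gripper_width: 0.0087
grip_force: 60.2
```

```bash
python3 look2.py
```

```text
tcp [ 0.4158 -0.2193  0.1318] F [ 1.03 -0.84 -0.8 ] M [ 0.052  0.112 -0.068] w 0.0087 60.2
n 2099 medres 0.002 origin [ 0.4991 -0.273   0.0876] yaw,pitch,roll deg [ 2.   -1.23  0.11] tab [ 0.4191 -0.2229  0.1441] far [ 0.5908 -0.3359  0.1114] tabup [-0.021 -0.003  1.   ]
```

Held at 60 N and level. Lifting clear.

Call:
{"op": "move_arm", "data": {
  "dp": [
    [0,0,-0.005],
    [0,0,-0.015],
    [0,0,-0.03],
    [0,0,-0.0483],
    [0,0,-0.0683],
    [0,0,-0.0883],
    [0,0,-0.1083],
    [0,0,-0.1283],
    [0,0,-0.145],
    [0,0,-0.1567],
    [0,0,-0.1633],
    [0,0,-0.1667],
    [0,0,-0.1667],
    [0,0,-0.1667]
  ],
  "roll": [0,0,0,0,0,0,0,0,0,0,0,0,0,0]
}}

```text
time_s: 19.95
eef_pos: [0.4151, -0.2188, 0.2309]
tcp_rot: [-179.9, 0.0, 46.0]
contact_force: [-0.4, 0.5, -1.5]
gripper_width: 0.009
grip_force: 60.3
```

```bash
python3 look2.py
python3 - <<'E'
from rig import vision
from h import *
# under_b rim (top should be at 0.078): visible parts in scene view
S=vision.snapshot("scene"); P,ok=cloud(S); Q=P[ok&(S["frame"].min(2)>70)]
d=Q[:,:2]-[.486,-.2645]
for n,m in dict(far=(abs(d[:,0]-.084)<.007)&(abs(d[:,1]+.06)<.012),px=(abs(d[:,0]-.084)<.007)&(abs(d[:,1])<.03),my=(abs(d[:,1]+.06)<.007)&(abs(d[:,0])<.04),mx=(abs(d[:,0]+.08)<.01)&(abs(d[:,1]+.06)<.01)).items():
    m&=(Q[:,2]>.06)&(Q[:,2]<.11); print(n,m.sum(),np.median(Q[m,2]) if m.any() else None)
E
```

```text
tcp [ 0.4151 -0.2188  0.2309] F [-0.39  0.54 -1.54] M [0.079 0.134 0.024] w 0.009 60.3
n 2295 medres 0.0018 origin [ 0.4985 -0.2722  0.1859] yaw,pitch,roll deg [ 1.25 -0.96  1.13] tab [ 0.4194 -0.2221  0.2436] far [ 0.5896 -0.3366  0.2081] tabup [-0.016 -0.02   1.   ]
far 76 0.07713252392207545
px 180 0.0776188465577414
my 232 0.07860492144602746
mx 72 0.07886117494239869
```

under_b is seated (rim at 0.078). I'll carry the tray over to the carton.

Scaled: 18.4 cm / 60 = 0.3067, 18.2 cm / 60 = 0.3033, -0.19 rad / 1.5708 = -0.121.

Call:
{"op": "move_arm", "data": {
  "dp": [
    [0.005,-0.005,0],
    [0.0167,-0.015,0],
    [0.0367,-0.0317,0],
    [0.0617,-0.0533,0],
    [0.09,-0.0783,0],
    [0.12,-0.1033,0],
    [0.15,-0.13,0],
    [0.18,-0.155,0],
    [0.2083,-0.18,0],
    [0.235,-0.2033,0],
    [0.2583,-0.2233,0],
    [0.2783,-0.24,0],
    [0.2933,-0.2533,0],
    [0.3033,-0.2617,0],
    [0.3067,-0.265,0],
    [0.3067,-0.265,0],
    [0.3067,-0.265,0],
    [0.3067,-0.265,0]
  ],
  "roll": [0,-0.0064,-0.0127,-0.0255,-0.0382,-0.0509,-0.0637,-0.0764,-0.0891,-0.0955,-0.1019,-0.1082,-0.1146,-0.121,-0.121,-0.121,-0.121,-0.121]
}}

```text
time_s: 21.55
eef_pos: [0.4288, 0.0233, 0.2313]
tcp_rot: [180.0, 0.0, 56.8]
contact_force: [-0.8, 0.8, -2.0]
gripper_width: 0.0088
grip_force: 60.2
```

```bash
python3 look2.py
python3 - <<'E'
from rig import vision,status
from fitp import *
s=status.observe(); x,y,z=s["eef_pos"]
S=vision.snapshot("top"); pose(S,[x+.09,y-.036,z-.042,.21,0,0],z-.02,(x-.06,x+.24,y-.17,y+.09))
cv2.imwrite("pics/end.png",S["frame"])
P,ok=cloud(vision.snapshot("scene")); Q=P[ok]; m=(Q[:,2]>z-.018)&(Q[:,2]<z)&(Q[:,0]>x-.05)&(Q[:,0]<x+.22)&(abs(Q[:,1]+.01)<.15)
print(cv2.minAreaRect(Q[m][:,:2].astype(np.float32)))
E
```

```text
tcp [0.4288 0.0233 0.2313] F [-0.78  0.79 -2.01] M [ 0.039  0.109 -0.024] w 0.0088 60.2
n 1732 medres 0.002 origin [ 0.5185 -0.0152  0.1865] yaw,pitch,roll deg [13.78 -0.91  1.03] tab [0.4305 0.0167 0.2442] far [ 0.6214 -0.0583  0.2088] tabup [-0.011 -0.021  1.   ]
n 1586 medres 0.0101 origin [ 0.5311 -0.0204  0.1825] yaw,pitch,roll deg [65.72 -3.87 -3.1 ] tab [ 0.4469 -0.0708  0.2322] far [0.6263 0.0333 0.214 ] tabup [-0.077 -0.039  0.996]
((0.5140681266784668, -0.012351550161838531), (0.18667511641979218, 0.14315234124660492), 12.231621742248535)
```

View pics/end.png

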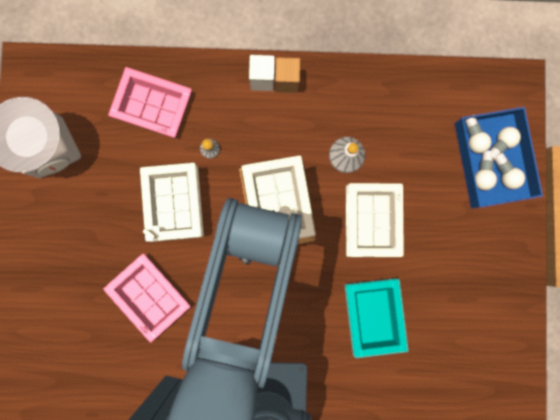

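The top view shows the tray centred over the carton at about (278,203). The stack at (376,220) and both lamps are where they were. Handing in.

Call:
{"op": "move_arm", "data": {
  "dp": [
    [0,0,0],
    [0,0,0],
    [0,0,0],
    [0,0,0],
    [0,0,0]
  ],
  "roll": [0,0,0,0,0]
}}

```text
time_s: 22.12
eef_pos: [0.4288, 0.0238, 0.2313]
tcp_rot: [-180.0, -0.0, 56.9]
contact_force: [0.1, -0.3, -2.4]
gripper_width: 0.0086
grip_force: 60.2
```

```bash
python3 -c "
from rig import robot; print(robot.finish_job())"
```

```text
the job is handed in; nothing more can be done
None
```

The job is handed in: tray_b, the large lamp's top tray, is held by its tab about 2 mm off centre over the carton, level to about 1.5° with its underside near 18 cm. It did not go cleanly: after peeling free it slipped from the fingers and dropped about 10 cm back onto its stack before I re-gripped it, and in a first peel try the far corner rose about 5 mm, which may briefly have lifted the tray beneath. That tray measured seated afterwards, and the other stack and both lamps look unmoved.

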